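# Ratchet the camera stand's clamp tight

### The arm

A 7-joint arm with a two-finger parallel gripper is mounted at the origin on the work surface. World frame = base frame: x ahead of the robot, y to its left, z up, the work surface at z = 0. Lengths are in m, angles in rad, forces in N, time in s.
With the tool pointing down it reaches from about 0.4 to 0.925 m from the base axis. Payload 5.6 kg.
Tool frame: the origin (TCP) lies midway between the tips of the shut fingers; the grasp point (between the pads) lies 19 mm behind it; z points along the fingers, y is the line along which they close (so a half turn about z gives the same grasp; the last joint's range is limited). The gripper opens to 85 mm and grips with 20 to 120 N. Pads are 22 mm wide; open, the fingers measure 114 mm over their backs; the gripper's body (76 mm by 85 mm) begins 54 mm behind the grasp point. The pads swing forward as they close: fully open they stand 13 mm farther back than shut.
Start: joints at [-1.26, 0.468, -0.012, 1.603, 0.006, 1.071, -0.056], TCP at [0.225, 0.61, 0.231] pointing down, gripper open.
Joint ranges: [-2.53, 2.53], [-0.31, 2.02], [-1.57, 1.55], [0.28, 2.44], [-1.29, 4.43], [0.15, 1.84], [-2.92, 2.92]. Speed limits (rad/s): [2.57, 2.57, 3.14, 3.14, 3.14, 3.14, 3.14].

### API

Orientations are given as a unit quaternion [x, y, z, w].
In Python, from workcell import bot, grab_frame, get_calibration, close_job, models gives the robot as it stands. The module is installed in compiled form; this text tells all that it offers.
- The arm moves only by the shell command python3 -m pendant 'ROWS' [OPENING]. ROWS is JSON, a list of rows, each a list of 6 numbers: the shift along the tool's x, y, z in units of 20 cm (1.0 is 20 cm), then the turn, a rotation vector about the tool's x, y, z in units of 120 degrees (1.0 is 120 degrees). A call has 1 to 20 rows; each row shifts and turns the commanded pose from where the row before left it, along the tool's axes as they then stand; what a row does not reach is not made up. A row lasts 1/8 s, in which the tool goes at most 62.5 mm and 10.7 degrees, less where a joint would pass 70% of its speed; a pose out of reach is approached as far as the arm can. A call with a number of a shift or a turn outside -1 to 1 is refused whole. A call with a gripper value outside its range is refused whole. OPENING is the closure, from 0 (fully open) to 1 (shut), set as the call begins (- or left out, the last holds). The fingers move at their own pace and stop on an object; the grip force is fixed at half the most. Time passes only in rows, so rows that do not move let the fingers close. It gives the time, the measured TCP pose, the force, the opening and the grip force at its end, in the units of the state.
- bot.get_state(): the state, without advancing time (a new reading comes with each control period).
- grab_frame(name): name is "side" or "top"; returns (picture, depth): 384x512x3 uint8, blue, green, red; 384x512 float32, m along the optical axis (not along the pixel's ray), 0 where there is no reading.
- get_calibration(name): a dict with "fx", "fy", "cx", "cy" (pixels), "eye" and "attitude" of the camera in the world. Camera axes: x right, y down, z forward; pixel columns grow to the right and rows downward; lengths in m; the calibration is good to about 2 mm. A picture is of the moment at which its call begins. get_calibration takes no time and is no camera call.
- close_job(): hands the job in; it is judged then, once.
Trained networks look in the newest picture that a camera, given by its name, has taken for a name from the list of things; names that differ only in an ending like _2 or _b are one class to them, and where a whole thing is asked for, a point or a joint stands for the part that bears it (a point fixed in the world has none). Each returns a list of dicts, best first, with "conf" (0 to 1); they miss things now and then, are a little off and sometimes report something else, mostly with a low value. They report only what shows in the picture. A call takes as long as a camera call.
- models.look_for(target, camera): "xyz" ([x, y, z] in m, in world coordinates, good to about 4 mm: the middle of the surface that is visible of it).
- models.regions_of(target, camera): "pixels" (384x512 bool, what is visible of it).
- models.pinpoint(target, camera): "xyz" ([x, y, z] in m, in world coordinates, good to about 4 mm: a listed point, or the origin of a listed thing).
The state is a dict: "clock": time; "qpos": joint angles; "joint_velocities": joint speeds; "effort": joint torques, N m; "ee_pos": TCP position; "tool_rot": TCP orientation; "ft_force": force on the tool from outside, world axes, zero at the start; "ft_torque": the same for the moment, N m; "gripper_width": finger opening in m; "grasp_force": force on a finger pad.
Only numpy, scipy, OpenCV 4.12 (cv2) and the standard library are available. Lean on these libraries where they do the work, as an engineer would, in place of code of your own. Each camera call takes 0.05 s, during which the arm holds its last target. There are 200 camera calls.

### The job

The clamp of the camera stand, the one with the orange handle, is loose. Swing its handle back and forth so that the ratchet turns the screw clockwise, until the red pointer lies inside the green arc on its white dial, then let go. Do not turn the screw of the scanner stand's clamp with the blue handle.

Things in the scene. Friction and masses are not known exactly. Their poses are not given: they have to be found in the camera images.
- cam_handle (a point): Centre of the ORANGE handle: an upright round grip, 24 mm in diameter, 45 mm tall (foot 52 mm, top 97 mm above the table), at the free end of a flat steel lever whose top is 50 mm above the table. The grip spins freely on its pin: pinched from above, it can be carried along the arc without turning the gripper. This point moves on a level circle of 120 mm radius about cam_pivot.
- cam_pivot (a point): On the upright axis of the camera clamp's lever and screw, on its white dial (104 mm wide), 17 mm above the table. Axes of the fixed stand: z up, -x (towards the robot) to the middle of the lever's swing, +x to a steel post 100 mm away, 22 mm thick, 202 mm tall, that carries a white camera. Grey base 200 x 140 mm. Two short steel posts mark the ends of the swing.
- cam_lever (a joint): Angle of the orange-handled lever, rad, growing clockwise seen from above (handle towards the stand's +y, the robot's left); 0 = along the stand's -x; blocked at -0.73 and 0.73. Clockwise it drives the screw (about 4 N at the handle), back it swings freely, screw staying. 15 teeth of 0.42 rad: after a return up to one tooth is slack, so a full swing turns the screw 1.0 to 1.46 rad.
- cam_screw (a joint): Angle of the camera clamp's screw and its red pointer, rad, growing clockwise seen from above. The pointer (5 mm wide, 50 mm long from the axis, under the ratchet wheel) stands 95 degrees anticlockwise from the stand's +x at 0. It starts between 0 and 0.6; the green arc spans 2.7 to 3.8. The ratchet cannot undo it (a return may drag it back by up to 0.1).
- scan_screw (a joint): Angle of the screw of the other, alike clamp with the BLUE handle, which holds the grey barcode scanner's stand; already tight, its pointer in its green arc. Same zero and sense; it starts near 3.2.

How it is judged:
By the outcome, as a careful person would: the job done as asked, in the order asked, and still so for the second after the job is handed in, with the robot touching nothing.
It also fails if it takes over 56 s, if anything falls off the work surface, if the arm or the gripper's body presses on something with over 40 N, if the wrist force passes 120 N, or if a joint passes its speed limit or range.

## Working session

There is one attempt and no reset: what is moved stays moved. The work goes in short steps, Python scripts to look and compute and a shell command to move; the robot and the scene stay as the last step left them, time stands still between calls to the robot, and variables do not carry over. Pictures are saved under pics/ and viewed, at most 10 in all, crops included, and the job is handed in when it is done.

```bash
mkdir -p pics
python3 - <<'E'
from workcell import bot, grab_frame, get_calibration, models
import cv2
s=bot.get_state(); print(s['clock'],s['ee_pos'],s['tool_rot'],s['gripper_width'])
for c in ('top','side'):
    p,d=grab_frame(c); cv2.imwrite(f'pics/{c}0.png',p)
    print(c,get_calibration(c))
    for t in ('cam_handle','cam_pivot'):
        print(t,[(r['conf'],r['xyz']) for r in models.pinpoint(t,c)])
E
```

```text
0.0 [0.22504829 0.609176   0.23031955] [ 1.75990975e-01  9.84391351e-01 -9.13266117e-04 -1.05929901e-04] 0.0852791223774377
top {'fx': 403.45314789488356, 'fy': 403.45314789488356, 'cx': 260.1593473991452, 'cy': 191.99381644995754, 'eye': array([ 0.50131885, -0.02204162,  0.87777029]), 'attitude': array([-0.69868521,  0.71351959, -0.03087407,  0.04213743])}
cam_handle [(0.96, [0.5234, 0.2102, 0.0724])]
cam_pivot [(0.59, [0.6398, 0.1703, 0.0205])]
side {'fx': 429.665756908355, 'fy': 429.665756908355, 'cx': 260.331956591773, 'cy': 190.81520961362722, 'eye': array([ 0.24784602, -0.71545225,  0.52553034]), 'attitude': array([ 0.84882536, -0.18803573,  0.094161  , -0.48504823])}
cam_handle [(0.8, [0.5224, 0.2091, 0.0736])]
cam_pivot [(0.59, [0.6384, 0.1674, 0.0157])]
```

View pics/top0.png

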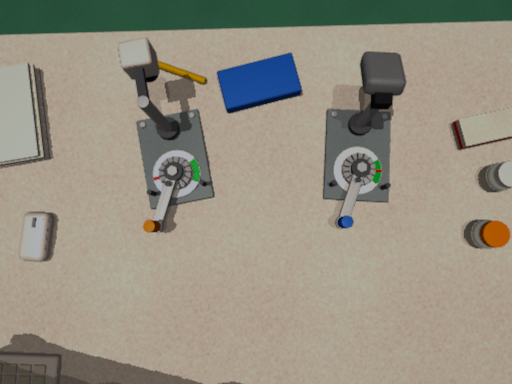

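View pics/side0.png

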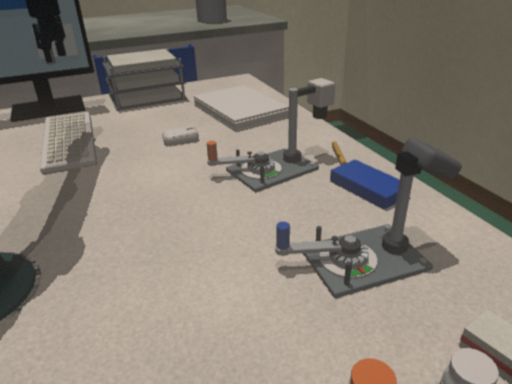

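The top view shows the orange handle at about (151,226), its pivot at (175,171), a red pointer to the left at (157,178) and the green arc to the right at (196,170). The side view agrees. Next I measure on the dial plane.

```bash
cat > h.py <<'E'
import numpy as np, cv2
from scipy.spatial.transform import Rotation as R
from workcell import bot, grab_frame, get_calibration, models
P0=np.array([0.639,0.169]); S=0.0005; N=480   # rectified: row0=+x, col0=+y
def rect(p,c,z):
    k=get_calibration(c); M=R.from_quat(k['attitude']).as_matrix()
    h=N*S/2
    w=np.array([[P0[0]+h,P0[1]+h],[P0[0]+h,P0[1]-h],[P0[0]-h,P0[1]-h],[P0[0]-h,P0[1]+h]])
    X=(np.c_[w,[z]*4]-k['eye'])@M
    uv=np.c_[X[:,0]/X[:,2]*k['fx']+k['cx'],X[:,1]/X[:,2]*k['fy']+k['cy']].astype(np.float32)
    H=cv2.getPerspectiveTransform(uv,np.float32([[0,0],[N,0],[N,N],[0,N]]))
    return cv2.warpPerspective(p,H,(N,N),flags=cv2.INTER_CUBIC)
def world(col,row): return P0[0]+(N/2-row)*S, P0[1]+(N/2-col)*S
def masks(q):
    h=cv2.cvtColor(q,cv2.COLOR_BGR2HSV); H,Sa,V=h[...,0],h[...,1],h[...,2]
    return dict(red=((H<6)|(H>172))&(Sa>130)&(V>70), green=(H>45)&(H<80)&(Sa>110)&(V>50), white=(Sa<60)&(V>140))
def polar(m,piv,rmin,rmax):
    r,c=np.nonzero(m); x,y=world(c,r); x=x-piv[0];y=y-piv[1]; rr=np.hypot(x,y); k=(rr>rmin)&(rr<rmax)
    return np.arctan2(y[k],x[k]),rr[k]
def look(piv,yaw=None,c='top'):
    p,d=grab_frame(c); q=rect(p,c,0.017); m=masks(q)
    a,r=polar(m['red'],piv,.03,.054); g,_=polar(m['green'],piv,.03,.054)
    mean=lambda a: np.angle(np.exp(1j*a).mean())
    out=dict(n=len(a),red=mean(a) if len(a) else None,ng=len(g),green=mean(g),gspan=np.percentile((g-mean(g)+np.pi)%(2*np.pi)-np.pi,[1,99]))
    if yaw is not None and len(a): out['screw']=(np.deg2rad(95)-(out['red']-yaw))%(2*np.pi)
    return p,q,m,out
E
python3 - <<'E'
from h import *
p,q,m,o=look(P0); cv2.imwrite('pics/rect0.png',q)
w=(m['white']|m['green']|m['red']).astype(np.uint8)
r,c=np.nonzero(w); x,y=world(c,r); k=np.hypot(x-P0[0],y-P0[1])<.06
print('dial box',x[k].min(),x[k].max(),y[k].min(),y[k].max())
print(o,'yaw from green',o['green']+np.deg2rad(91.2))
for cn in ('top','side'):
  print([ (r['conf'],r['xyz']) for r in models.look_for('cam_handle',cn)])
E
```

```text
dial box 0.582 0.687 0.12000000000000001 0.223
{'n': 203, 'red': np.float64(1.8315880639120605), 'ng': 2350, 'green': np.float64(-1.4793467304495385), 'gspan': array([-0.56517657,  0.57451964])} yaw from green 0.11239354736929008
[(0.73, [0.5743, 0.1928, 0.0481])]
[(0.89, [0.556, 0.1929, 0.0508])]
```

View pics/rect0.png

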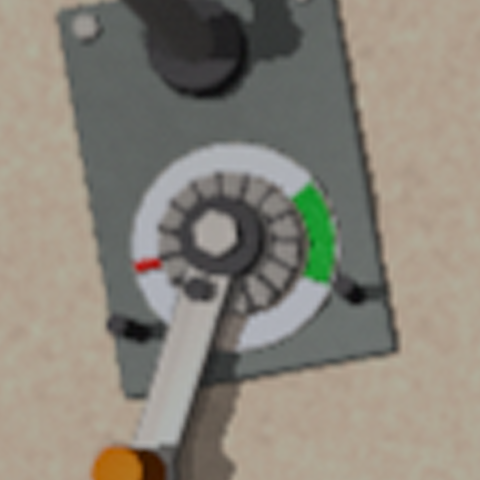

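```bash
cat >> h.py <<'E'
PIV=np.array([.6345,.1715]); YAW=.18
def hpos(a,r=.12):
    t=np.pi+YAW-a; return PIV+r*np.array([np.cos(t),np.sin(t)])
def rows(pts,start=None):
    s=bot.get_state(); M=R.from_quat(s['tool_rot']).as_matrix(); cur=np.array(s['ee_pos'] if start is None else start,float)
    print('clock',s['clock'],'tcp',cur.round(4))
    o=[]
    for t in pts:
        d=(M.T@(np.array(t)-cur))/.2; o.append([round(float(v),3) for v in d]+[0,0,0]); cur=cur+M@(np.array(o[-1][:3])*.2)
    print(o)
def lev():
    e=bot.get_state()['ee_pos'][:2]-PIV; return np.pi+YAW-np.arctan2(e[1],e[0])%(2*np.pi), np.hypot(*e)
E
python3 - <<'E'
from h import *
p,q,m,o=look(PIV,YAW); print(o,'yaw g',o['green']+np.deg2rad(91.2)); print(hpos(.51))
e=np.array(bot.get_state()['ee_pos']); T=np.array([.523,.2097,.16])
rows([e+(T-e)*i/10 for i in range(1,11)]+[[.523,.2097,.11],[.523,.2097,.062]])
E
```

```text
{'n': 206, 'red': np.float64(1.747910889222742), 'ng': 2351, 'green': np.float64(-1.3851933046086766), 'gspan': array([-0.53484617,  0.52612696]), 'screw': np.float64(0.09015190017187114)} yaw g 0.20654697321015192
[0.52097492 0.21038516]
clock 0.5 tcp [0.2252 0.6097 0.2313]
[[-0.209, -0.136, 0.036, 0, 0, 0], [-0.209, -0.136, 0.035, 0, 0, 0], [-0.209, -0.136, 0.036, 0, 0, 0], [-0.209, -0.136, 0.036, 0, 0, 0], [-0.209, -0.136, 0.035, 0, 0, 0], [-0.209, -0.136, 0.036, 0, 0, 0], [-0.209, -0.136, 0.035, 0, 0, 0], [-0.209, -0.136, 0.036, 0, 0, 0], [-0.209, -0.136, 0.036, 0, 0, 0], [-0.209, -0.136, 0.035, 0, 0, 0], [0.0, -0.0, 0.25, 0, 0, 0], [0.0, -0.0, 0.24, 0, 0, 0]]
```

```bash
python3 -m pendant '[[-0.209,-0.136,0.036,0,0,0],[-0.209,-0.136,0.036,0,0,0],[-0.209,-0.136,0.036,0,0,0],[-0.209,-0.136,0.036,0,0,0],[-0.209,-0.136,0.036,0,0,0],[-0.209,-0.136,0.036,0,0,0],[-0.209,-0.136,0.036,0,0,0],[-0.209,-0.136,0.036,0,0,0],[-0.209,-0.136,0.036,0,0,0],[-0.209,-0.136,0.036,0,0,0],[0,0,0,0,0,0],[0,0,0,0,0,0]]' 0
python3 - <<'E'
from h import *
rows([[.522,.2097,.11],[.522,.2097,.062]])
for c in('side','top'):
  grab_frame(c); print([(r['conf'],r['xyz']) for r in models.pinpoint('cam_handle',c)])
E
```

```text
clock: 2.0
ee_pos: [0.5228, 0.2103, 0.1593]
tool_rot: [0.176, 0.984, 0.0, -0.0]
ft_force: [-0.3, 0.4, 0.4]
gripper_width: 0.0854
grasp_force: 0.0
clock 2.0 tcp [0.5228 0.2103 0.1593]
[[0.003, -0.004, 0.246, 0, 0, 0], [-0.001, -0.0, 0.24, 0, 0, 0]]
[]
[(0.67, [0.5209, 0.2085, 0.0726])]
```

```bash
python3 -m pendant '[[0.004,-0.004,0.16,0,0,0],[0,0,0.16,0,0,0],[0,0,0.16,0,0,0],[0,0,0,0,0,0]]' 0 && python3 -m pendant '[[0,0,0,0,0,0],[0,0,0,0,0,0],[0,0,0,0,0,0],[0,0,0,0,0,0],[0,0,0,0,0,0],[0,0,0,0,0,0]]' 1
python3 - <<'E'
from h import *
print(lev())
E
```

```text
clock: 2.7
ee_pos: [0.5199, 0.2094, 0.0614]
tool_rot: [0.175, 0.985, -0.001, -0.002]
ft_force: [0.0, -0.2, -0.2]
gripper_width: 0.0856
grasp_force: 0.0
clock: 3.45
ee_pos: [0.5226, 0.2098, 0.0643]
tool_rot: [0.176, 0.984, 0.001, 0.001]
ft_force: [-1.4, -0.1, 6.4]
gripper_width: 0.0222
grasp_force: 58.5
(np.float64(0.509851497750172), np.float64(0.11822781462822786))
```

Run:
```python
from h import *
f=lambda a,b,n:[[*hpos(x),.062] for x in np.linspace(a,b,n+1)]
w=f(.51,-.68,7); rows(w[1:],w[0])
w=f(-.68,.7,9); rows(w[1:],w[0])
```

```text
clock 3.45 tcp [0.521  0.2104 0.062 ]
[[-0.011, -0.101, -0.0, 0, 0, 0], [-0.028, -0.098, -0.0, 0, 0, 0], [-0.044, -0.092, -0.0, 0, 0, 0], [-0.059, -0.083, -0.0, 0, 0, 0], [-0.073, -0.072, -0.0, 0, 0, 0], [-0.083, -0.058, -0.0, 0, 0, 0], [-0.092, -0.044, -0.0, 0, 0, 0]]
clock 3.45 tcp [0.5562 0.0806 0.062 ]
[[0.083, 0.039, -0.0, 0, 0, 0], [0.077, 0.051, -0.0, 0, 0, 0], [0.068, 0.062, 0.0, 0, 0, 0], [0.057, 0.071, 0.0, 0, 0, 0], [0.046, 0.08, 0.0, 0, 0, 0], [0.034, 0.085, 0.0, 0, 0, 0], [0.019, 0.09, 0.0, 0, 0, 0], [0.006, 0.092, 0.0, 0, 0, 0], [-0.008, 0.091, 0.001, 0, 0, 0]]
```

```bash
python3 -m pendant '[[-0.011,-0.101,0,0,0,0],[-0.028,-0.098,0,0,0,0],[-0.044,-0.092,0,0,0,0],[-0.059,-0.083,0,0,0,0],[-0.073,-0.072,0,0,0,0],[-0.083,-0.058,0,0,0,0],[-0.092,-0.044,0,0,0,0],[0,0,0,0,0,0]]'
python3 - <<'E'
from h import *
print(lev()); p,q,m,o=look(PIV,YAW); print(o)
E
```

```text
clock: 4.45
ee_pos: [0.5609, 0.0793, 0.0643]
tool_rot: [0.177, 0.984, 0.002, 0.003]
ft_force: [6.1, 4.9, 3.3]
gripper_width: 0.0225
grasp_force: 60.1
(np.float64(-0.7168306054926998), np.float64(0.11793906967953875))h.py:23: RuntimeWarning: Mean of empty slice.
  mean=lambda a: np.angle(np.exp(1j*a).mean())
  ret = ret.dtype.type(ret / rcount)
Traceback (most recent call last):
  File "h.py", line 24, in look
    out=dict(n=len(a),red=mean(a) if len(a) else None,ng=len(g),green=mean(g),gspan=np.percentile((g-mean(g)+np.pi)%(2*np.pi)-np.pi,[1,99]))
                                                                                    ~~~~~~~~~~~~~^^^^^^^^^^^^^^^^^^^^^^^^^^^^^^^^^^^^^^^^^^
IndexError: index -1 is out of bounds for axis 0 with size 0
```

```bash
sed -i 's/out=dict(n=len(a).*/out=dict(n=len(a),red=mean(a) if len(a) else None,ng=len(g))/' h.py
python3 -m pendant '[[0.083,0.039,0,0,0,0],[0.077,0.051,0,0,0,0],[0.068,0.062,0,0,0,0],[0.057,0.071,0,0,0,0],[0.046,0.08,0,0,0,0],[0.034,0.085,0,0,0,0],[0.019,0.09,0,0,0,0],[0.006,0.092,0,0,0,0],[-0.008,0.091,0,0,0,0],[0,0,0,0,0,0]]'
python3 - <<'E'
from h import *
print(lev()); p,q,m,o=look(PIV,YAW); print(o); a=cv2.resize(q,(400,400))
p,q,m,o=look(PIV,YAW,'side'); print(o); cv2.imwrite('pics/b1.png',np.hstack([a,cv2.resize(q,(400,400))]))
E
```

```text
clock: 5.75
ee_pos: [0.5316, 0.2303, 0.0642]
tool_rot: [0.176, 0.984, 0.0, -0.0]
ft_force: [-3.8, 1.5, 11.6]
gripper_width: 0.0226
grasp_force: 61.3
(np.float64(0.6992089902762824), np.float64(0.11855375782431343))
{'n': 179, 'red': np.float64(0.4606094735611637), 'ng': 2340, 'screw': np.float64(1.3774533158334494)}
{'n': 0, 'red': None, 'ng': 905}
```

View pics/b1.png

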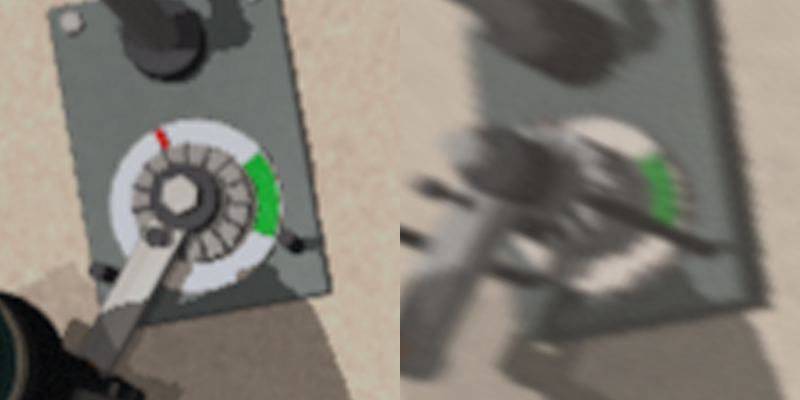

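The pointer, at (161,138) in the left panel, has turned to about 1.38 rad, so the ratchet works. Another full cycle.

```bash
python3 -m pendant '[[0.008,-0.091,0,0,0,0],[-0.006,-0.092,0,0,0,0],[-0.019,-0.09,0,0,0,0],[-0.034,-0.085,0,0,0,0],[-0.046,-0.08,0,0,0,0],[-0.057,-0.071,0,0,0,0],[-0.068,-0.062,0,0,0,0],[-0.077,-0.051,0,0,0,0],[-0.083,-0.039,0,0,0,0],[0,0,0,0,0,0]]'
python3 -m pendant '[[0.083,0.039,0,0,0,0],[0.077,0.051,0,0,0,0],[0.068,0.062,0,0,0,0],[0.057,0.071,0,0,0,0],[0.046,0.08,0,0,0,0],[0.034,0.085,0,0,0,0],[0.019,0.09,0,0,0,0],[0.006,0.092,0,0,0,0],[-0.008,0.091,0,0,0,0],[0,0,0,0,0,0]]'
python3 - <<'E'
from h import *
print(lev()); p,q,m,o=look(PIV,YAW); print(o)
E
```

```text
clock: 7.1
ee_pos: [0.561, 0.0792, 0.0643]
tool_rot: [0.177, 0.984, 0.001, 0.003]
ft_force: [6.5, 4.1, 3.4]
gripper_width: 0.0224
grasp_force: 60.2
clock: 8.35
ee_pos: [0.5315, 0.2303, 0.0642]
tool_rot: [0.176, 0.984, -0.0, -0.0]
ft_force: [-3.5, -0.3, 14.6]
gripper_width: 0.0229
grasp_force: 61.5
(np.float64(0.6984029787512487), np.float64(0.11857609403221467))
{'n': 239, 'red': np.float64(-0.7560339858492364), 'ng': 2358, 'screw': np.float64(2.5940967752438495)}
```

```bash
python3 -m pendant '[[0.008,-0.091,0,0,0,0],[-0.006,-0.092,0,0,0,0],[-0.019,-0.09,0,0,0,0],[-0.034,-0.085,0,0,0,0],[-0.046,-0.08,0,0,0,0],[-0.057,-0.071,0,0,0,0],[0,0,0,0,0,0]]'
python3 -m pendant '[[0.057,0.071,0,0,0,0],[0.046,0.08,0,0,0,0],[0.034,0.085,0,0,0,0],[0.019,0.09,0,0,0,0],[0.006,0.092,0,0,0,0],[-0.008,0.091,0,0,0,0],[0,0,0,0,0,0]]'
python3 - <<'E'
from h import *
print(lev()); p,q,m,o=look(PIV,YAW); print(o)
E
```

```text
clock: 9.28
ee_pos: [0.5281, 0.1213, 0.0643]
tool_rot: [0.178, 0.984, 0.0, 0.003]
ft_force: [5.1, 0.3, 5.3]
gripper_width: 0.0223
grasp_force: 60.6
clock: 10.15
ee_pos: [0.5315, 0.2303, 0.0642]
tool_rot: [0.175, 0.984, -0.0, -0.0]
ft_force: [-3.9, -0.2, 14.3]
gripper_width: 0.0225
grasp_force: 61.5
(np.float64(0.6987288667584011), np.float64(0.1185787626515978))
{'n': 201, 'red': np.float64(-1.593719928803169), 'ng': 1992, 'screw': np.float64(3.4317827181977822)}
```

```bash
python3 -m pendant '[[0,0,0,0,0,0],[0,0,0,0,0,0],[0,0,0,0,0,0],[0,0,0,0,0,0],[0,0,0,0,0,0]]' 0
python3 -m pendant '[[0,0,-0.1,0,0,0],[0,0,-0.2,0,0,0],[0,0,-0.2,0,0,0],[0,0,-0.2,0,0,0],[0.1,0.1,0,0,0,0],[0.2,0.1,0,0,0,0],[0.2,0.1,0,0,0,0],[0,0,0,0,0,0],[0,0,0,0,0,0],[0,0,0,0,0,0]]' 0
python3 - <<'E'
from h import *
p,q,m,o=look(PIV,YAW); print(o); cv2.imwrite('pics/f.png',np.hstack([cv2.resize(q,(384,384)),p[:,100:500]]))
E
```

```text
clock: 10.82
ee_pos: [0.5313, 0.2298, 0.0631]
tool_rot: [0.176, 0.984, -0.0, -0.0]
ft_force: [0.6, 0.3, -0.2]
gripper_width: 0.0854
grasp_force: 0.0
clock: 12.08
ee_pos: [0.4594, 0.3196, 0.2033]
tool_rot: [0.177, 0.984, -0.0, 0.0]
ft_force: [-0.0, -0.0, -0.5]
gripper_width: 0.0853
grasp_force: 0.0
{'n': 207, 'red': np.float64(-1.5924738258261464), 'ng': 1992, 'screw': np.float64(3.4305366152207597)}
```

View pics/f.png

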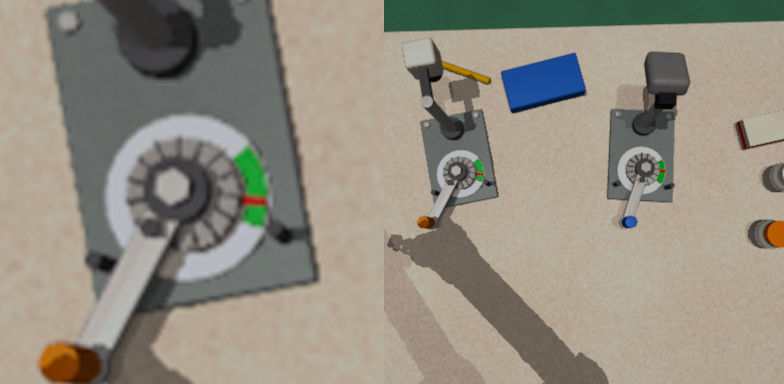

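The red pointer, at (255,202) in the left panel, lies well inside the green arc. The handle is free and the blue clamp is unchanged.

```bash
python3 -c "from workcell import close_job; print(close_job())"
```

```text
the job is handed in; nothing more can be done
None
```

The camera clamp's screw is tightened to about 3.43 rad, inside the green arc (2.7 to 3.8). The handle is released, the blue clamp was not touched, and the job was handed in at about 12 s.

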